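# Set the decorating turntable to speed four and start it

### The job

Get the motorised decorating turntable ready to band the ornament: with a fingertip, push the lever of its speed selector round until it clicks in at the fourth speed (four clicks clockwise from the off dot, at the fourth stroke of the scale), and only then press the flush start button right down and let it come back up. Do not pinch the lever, do not press the mushroom-headed stop button, and leave the ornament on its cup and the paint things standing about where they are.

Things in the scene. Friction and masses are not known exactly. Their poses are not given: they have to be found in the camera images.
- machine: motorised decorating turntable, fixed: white case, flat grey deck 260 (x) by 440 (y) mm, 80 mm above the table. Origin at the centre of its underside; x points from its front (robot side) to its back, y left, z up. On the deck: disc of radius 85 mm at (0, +120) mm with cup and ornament, its top 0.23 m above the table; selector at (+20, -90), start at (-80, -160), stop at (-80, -60) mm
- selector_axis (a point): point on the selector's vertical axis, 16 mm above the deck, fixed to the machine, axes parallel to the machine's. Round it on the deck lies the printed scale (radius 55 to 75 mm): the dot at 9 o'clock (machine +y) is off, then clockwise every 30 degrees six strokes, each longer than the one before, the third at 12 o'clock (machine +x), the sixth at 3 o'clock
- selector (a joint): selector angle, rad, clockwise positive from above: 0 = off, lever towards machine +y; a click is 0.524 (30 degrees); fourth speed = 2.094; end stops at 0 and 3.142. Starts resting at off, 1, 2 or 3. A sprung ball holds each position: pushing out takes up to 0.1 N m (3 N at 35 mm from the axis); a little past half way it snaps on into the next position and stays
- selector_tip (a point): outer end of the selector's black lever, 17 mm above the deck, 50 mm from the axis; x points outward along the lever. The bar is 15 mm wide over its two rubber flank pads (selector_c2 anticlockwise, selector_c3 clockwise side, 18 to 48 mm out), top 28 and underside 6 mm above the deck, 12 mm behind the axis to 50 mm out, over a hub of radius 19 mm, 18 mm high; white line on top near the tip
- start (a joint): travel of the start button, m: 0 = up, 0.005 = fully down; springs back. Starts to move at 1.5 N, fully down at 5 N.
- start_top (a point): centre of the top face of the start button: flat black button of radius 13 mm in a low aluminium collar of radius 21 mm (12 mm high), its top 21 mm above the deck; press straight down.
- stop (a joint): travel of the stop button, m: 0 = up, 0.006 = fully down; springs back
- stop_top (a point): top of the stop button: a black mushroom head, radius 22 mm, top 38 mm above the deck; not to be pressed
- ornament: blue glass ball ornament of radius 45 mm with a brass cap, loose in the rubber cup of the turntable; origin at its lowest point
- pot: small closed red paint jar, radius 22 mm, 46 mm high, loose on the deck, left of the stop button; origin under its centre
- dish: small steel dipper cup, radius 20 mm, 26 mm high, loose on the deck's back right corner; origin under its centre
- ornament2: silver ball ornament of radius 36 mm, loose on a low cardboard stand right of the machine; origin at its lowest point
- jar1: yellow paint jar, radius 30 mm, 80 mm high, loose on the table; origin under its centre
- jar2: dark blue paint jar, radius 27 mm, 95 mm high, loose on the table; origin under its centre
- bowl: cream mixing bowl, rim radius 65 mm, 55 mm high, loose on the table right of the robot; origin under its centre
- brush: paint brush 200 mm long lying on the table in front of the machine; origin under its middle
- mark4 (a point): inner end of the fourth stroke of the scale on the deck, 55 mm from the selector's axis: the lever's tip points at it at the fourth speed
Things that resemble listed ones, but are neither listed nor needed, are in the scene too. Of the things shaped like the ornament, the blue one is meant.

How it is judged:
On the way, in this order (a step that is already met when the one before it is completed fails the run):
1. the selector has clicked in at the fourth speed (value of joint selector between 1.97 and 2.22 rad), for 0.2 s.
2. with the selector there, the start button is pressed down (all of step 1 and value of joint start above 0.004 m), for 0.05 s.
At the end, for the whole second after the job is handed in: The selector rests clicked in at the fourth speed (2.094 rad, within about 0.12 rad), the start button has been pressed (4 mm or more) after that and is up again, the stop button is up, the ornament sits in its cup within 12 mm of its place and the other things within 20 mm (brush 30 mm) of theirs (all of step 1 and value of joint each of start, stop below 0.001 m and distance of ornament from where it was at the start of the episode below 0.012 m and angle between ornament's own z axis and vertical below 0.35 rad and linear speed of ornament below 0.02 m/s and distance of each of pot, dish, ornament2, jar1, jar2, bowl from where it was at the start of the episode below 0.02 m and distance of brush from where it was at the start of the episode below 0.03 m); the robot touches nothing.
It fails at once if the start button was pressed while the selector was not at the fourth speed (value of joint start above 0.003 m and (value of joint selector below 1.9 rad or value of joint selector above 2.29 rad)).
It fails at once if the stop button was pressed (value of joint stop above 0.003 m).
It fails at once if the lever was pinched: fingers pressed on both of its flanks at once (contact force between the fingers and selector_c2 above 1.5 N and contact force between the fingers and selector_c3 above 1.5 N).
It fails at once if the ornament was knocked or lifted off its cup (distance of ornament from where it was at the start of the episode above 0.015 m or contact force between the fingers and ornament above 3 N).
It fails at once if a paint thing or the other ornament was pushed away, lifted or carried (distance of any of pot, dish, ornament2, jar1, jar2, bowl from where it was at the start of the episode above 0.025 m or distance of brush from where it was at the start of the episode above 0.035 m).
It also fails if it takes over 70 s, if anything falls off the work surface, if the arm or the gripper's body presses on something with over 40 N, if the wrist force passes 120 N, or if a joint passes its speed limit or range.

### The arm

A 6-joint arm with a two-finger parallel gripper is mounted at the origin on the work surface. World frame = base frame: x ahead of the robot, y to its left, z up, the work surface at z = 0. Lengths are in m, angles in rad, forces in N, time in s.
With the tool pointing down it reaches from about 0.3 to 0.875 m from the base axis. Payload 6.4 kg.
Tool frame: the origin (TCP) lies midway between the tips of the shut fingers; the grasp point (between the pads) lies 19 mm behind it (bot.pinch_z is the distance from the TCP to the grasp point, in m); z points along the fingers, y is the line along which they close (so a half turn about z gives the same grasp; the last joint's range is limited). The gripper opens to 88 mm and grips with 3 to 60 N. Pads are 18 mm wide; open, the fingers measure 123 mm over their backs; the gripper's body (75 mm by 187 mm) begins 45 mm behind the grasp point.
Start: joints at [-1.42, 0.181, 1.607, -0, 1.354, -0.206], TCP at [0.201, -0.539, 0.2] pointing down, gripper open.
Joint ranges: [-2.99, 2.99], [-0.89, 2.07], [0.3, 2.58], [-1.14, 4.28], [0, 2.63], [-3.12, 3.12]. Speed limits (rad/s): [2.57, 2.57, 3.01, 3.14, 3.14, 3.14].

### API

Orientations are given as a unit quaternion [x, y, z, w].
In Python, from rig import bot gives the robot as it stands.
- The arm moves only by the tool apply_moves, never from a script. Its argument "series" is a list of rows, each a list of 3 entries, a list of its own where there are three numbers: the shift along the world's x, y, z each as a share of 0.6 m, from -1 to 1, then the turn, a rotation vector about the world's x, y, z each as a share of 180 degrees, from -1 to 1, then the opening, from -1 (shut) to 1 (fully open). In form: [[[x, y, z], [ax, ay, az], jaw], ...]. A call has 1 to 8 rows; each row shifts and turns the commanded pose from where the row before left it; what a row does not reach is not made up. A row lasts 1/12 s, in which the tool goes at most 41.7 mm and 7.16 degrees, less where a joint would pass 70% of its speed; a pose out of reach is approached as far as the arm can. A call with a number of a shift or a turn outside -1 to 1 is refused whole. A call with a gripper value outside its range is refused whole. The fingers move at their own pace and stop on an object; "force" is the grip in N (left out, the last holds). Time passes only in rows, so rows that do not move let the fingers close. It gives the time, the measured TCP pose, the force, the opening and the grip force at its end, in the units of the state.
- bot.get_state(): the state, without advancing time (a new reading comes with each control period).
- bot.capture(name): name is "side" or "top" or "wrist"; returns (picture, depth): 384x512x3 uint8, red, green, blue; 384x512 float32, m along the optical axis (not along the pixel's ray), 0 where there is no reading.
- bot.camera_model(name): a dict with "fx", "fy", "cx", "cy" (pixels), "world_to_cam" (4x4, takes a point from world to camera coordinates). Camera axes: x right, y down, z forward; pixel columns grow to the right and rows downward; lengths in m; the calibration is good to about 2 mm. A picture is of the moment at which its call begins: read the wrist's pose just before it. camera_model takes no time and is no camera call; for the wrist camera it gives the pose at the moment of the call.
- bot.hand_in(): hands the job in; it is judged then, once.
Trained networks look in the newest picture that a camera, given by its name, has taken for a name from the list of things; names that differ only in an ending like _2 or _b are one class to them, and where a whole thing is asked for, a point or a joint stands for the part that bears it (a point fixed in the world has none). Each returns a list of dicts, best first, with "conf" (0 to 1); they miss things now and then, are a little off and sometimes report something else, mostly with a low value. They report only what shows in the picture. A call takes as long as a camera call. They do not tell look-alikes from the thing itself.
- bot.spot_in(target, camera): "centre" ([x, y, z] in m, in world coordinates, good to about 4 mm: the middle of the surface that is visible of it).
The state is a dict: "time_s": time; "joint_pos": joint angles; "dq": joint speeds; "tau": joint torques, N m; "position": TCP position; "orientation": TCP orientation; "wrist_force": force on the tool from outside, world axes, zero at the start; "moment": the same for the moment, N m; "opening": finger opening in m; "finger_force": force on a finger pad.
Only numpy, scipy, OpenCV 4.12 (cv2) and the standard library are available. Lean on these libraries where they do the work, as an engineer would, in place of code of your own. Each camera call takes 0.05 s, during which the arm holds its last target. There are 200 camera calls.

## Working session

There is one attempt and no reset: what is moved stays moved. The work goes in short steps, Python scripts to look and compute and a tool call to move; the robot and the scene stay as the last step left them, time stands still between calls to the robot, and variables do not carry over. Pictures are saved under pics/ and viewed, at most 10 in all, crops included, and the job is handed in when it is done.

Besides the shell and the picture viewer there is one more tool, called after "Emit:" as name(argument=value, ...), one argument or row to a line, values as JSON. apply_moves: Moves the arm, as the interface text tells. Its arguments: {"type":"object","properties":{"series":{"type":"array"},"force":{"type":"number"}},"required":["series"]}

```bash
mkdir -p pics; cat > h.py <<'E'
from rig import bot
import numpy as np, cv2
def px2w(cam,u,v,d=None,z=None):
    m=bot.camera_model(cam); T=np.linalg.inv(np.array(m["world_to_cam"]))
    r=np.array([(u-m["cx"])/m["fx"],(v-m["cy"])/m["fy"],1.0])
    if d is None:
        w=T[:3,:3]@r; d=(z-T[2,3])/w[2]
    return T[:3,:3]@(r*d)+T[:3,3]
def w2px(cam,p):
    m=bot.camera_model(cam); c=np.array(m["world_to_cam"])@np.r_[p,1]
    return m["fx"]*c[0]/c[2]+m["cx"],m["fy"]*c[1]/c[2]+m["cy"]
E
python3 - <<'E'
from h import *
for c in ("top","side"):
    p,d=bot.capture(c); np.save(f"{c}.npy",d); cv2.imwrite(f"pics/{c}0.png",cv2.cvtColor(p,cv2.COLOR_RGB2BGR))
    for t in ("machine","selector_tip","start_top","stop_top","ornament","pot","dish"):
        print(c,t,[(np.round(r["centre"],3).tolist(),round(r["conf"],2)) for r in bot.spot_in(t,c)[:3]])
s=bot.get_state();print(s["position"],s["orientation"],s["opening"],s["time_s"],s["wrist_force"])
E
```

```text
top machine [([0.59, -0.007, 0.079], 0.71)]
top selector_tip [([0.622, -0.088, 0.095], 0.46)]
top start_top [([0.511, -0.15, 0.101], 0.55)]
top stop_top [([0.515, -0.053, 0.115], 0.55)]
top ornament [([0.602, 0.305, 0.077], 0.69), ([0.374, 0.081, 0.078], 0.58), ([0.607, 0.121, 0.197], 0.57)]
top pot [([0.514, 0.038, 0.125], 0.53), ([0.513, -0.15, 0.101], 0.41), ([0.516, -0.053, 0.118], 0.19)]
top dish [([0.678, -0.188, 0.08], 0.65)]
side machine [([0.567, 0.054, 0.08], 0.64)]
side selector_tip [([0.62, -0.083, 0.099], 0.58)]
side start_top []
side stop_top [([0.565, 0.054, 0.079], 0.46)]
side ornament [([0.589, 0.329, 0.075], 0.66), ([0.362, 0.101, 0.076], 0.66), ([0.565, 0.057, 0.078], 0.65)]
side pot [([0.512, 0.046, 0.118], 0.76)]
side dish [([0.672, -0.191, 0.095], 0.46)]
[ 0.20083764 -0.53880508  0.1997164 ] [ 9.84131153e-01  1.77442594e-01 -1.40616293e-05  5.24303299e-06] 0.08825266613957544 0.8 [ 0.38258103  0.52668353 -0.33875307]
```

View pics/top0.png

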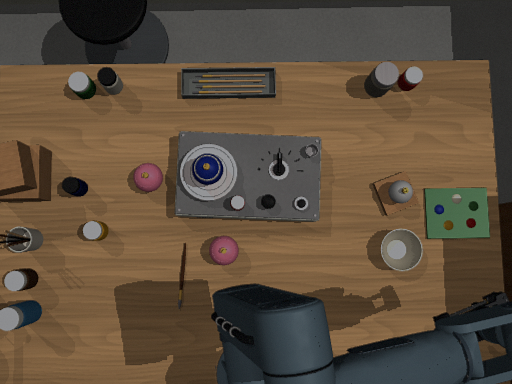

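View pics/side0.png

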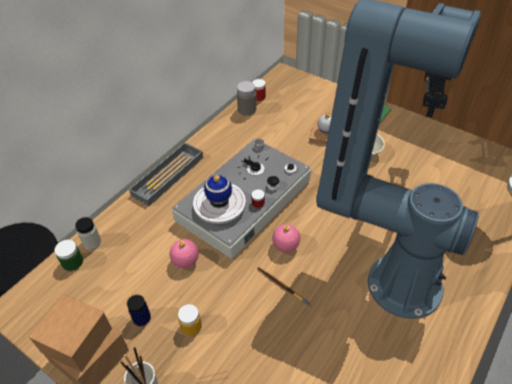

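Top view: the machine spans columns 178–320, with the selector at about (279,168) and its lever pointing roughly to 12 o'clock. The start button is at (302,203), the stop button at (268,201) and the pot at (237,202). In the side view the ornament sits at (217,190). I'll zoom in on the selector and fit the machine's pose.

```bash
python3 - <<'E'
from h import *
p=cv2.imread("pics/top0.png"); cv2.imwrite("pics/top_crop.png",cv2.resize(p[120:230,165:335],None,fx=4.5,fy=4.5,interpolation=cv2.INTER_CUBIC))
d=np.load("top.npy"); m=bot.camera_model("top"); T=np.linalg.inv(np.array(m["world_to_cam"]))
v,u=np.mgrid[:384,:512]; P=np.stack([(u-m["cx"])/m["fx"]*d,(v-m["cy"])/m["fy"]*d,d],-1)@T[:3,:3].T+T[:3,3]
ok=(d>0)&(abs(P[...,2]-.08)<.008)&(P[...,0]>.4)&(P[...,0]<.8)&(abs(P[...,1])<.3)
n,l,st,_=cv2.connectedComponentsWithStats(ok.astype(np.uint8)); k=1+np.argmax(st[1:,4]); q=P[l==k]
r=cv2.minAreaRect((q[:,:2]*1000).astype(np.float32)); print(r,np.median(q[:,2]))
c=np.array(r[0])/1000
for yaw in np.radians([-2.4]):
    R=np.array([[np.cos(yaw),-np.sin(yaw)],[np.sin(yaw),np.cos(yaw)]])
    for n,o in dict(axis=(.02,-.09),start=(-.08,-.16),stop=(-.08,-.06),turn=(0,.12)).items(): print(n,(c+R@o).round(4))
ok=(l>=0)&(d>0)&(P[...,2]>.099)&(P[...,2]<.125)&(np.hypot(P[...,0]-.61,P[...,1]+.093)<.06)
print(P[ok].round(3).tolist())
E
```

```text
((600.2882690429688, 3.64642333984375), (435.9603576660156, 257.5971374511719), 86.60144805908203) 0.07919591479592358
axis [ 0.6165 -0.0871]
start [ 0.5137 -0.1529]
stop [ 0.5178 -0.053 ]
turn [0.6053 0.1235]
[[0.665, -0.089, 0.104], [0.665, -0.092, 0.106], [0.662, -0.083, 0.103], [0.662, -0.086, 0.105], [0.661, -0.089, 0.108], [0.661, -0.092, 0.108], [0.663, -0.095, 0.1], [0.659, -0.086, 0.104], [0.658, -0.088, 0.109], [0.659, -0.092, 0.103], [0.657, -0.083, 0.1], [0.656, -0.086, 0.104], [0.657, -0.089, 0.1], [0.656, -0.092, 0.105], [0.656, -0.095, 0.1], [0.652, -0.085, 0.11], [0.652, -0.088, 0.108], [0.653, -0.092, 0.101], [0.653, -0.095, 0.1], [0.65, -0.089, 0.105], [0.649, -0.091, 0.106], [0.646, -0.082, 0.107], [0.647, -0.086, 0.102], [0.647, -0.089, 0.103], [0.647, -0.092, 0.104], [0.647, -0.095, 0.103], [0.645, -0.083, 0.099], [0.645, -0.086, 0.1], [0.644, -0.088, 0.104], [0.643, -0.091, 0.108], [0.644, -0.095, 0.104], [0.64, -0.085, 0.107], [0.641, -0.088, 0.104], [0.64, -0.091, 0.107], [0.64, -0.094, 0.108], [0.639, -0.083, 0.099], [0.638, -0.085, 0.104], [0.637, -0.088, 0.
[... 601 characters left out ...]
.622, -0.09, 0.11], [0.62, -0.073, 0.101], [0.62, -0.076, 0.101], [0.619, -0.084, 0.109], [0.619, -0.088, 0.106], [0.619, -0.091, 0.105], [0.617, -0.085, 0.101], [0.616, -0.087, 0.109], [0.615, -0.09, 0.111], [0.617, -0.103, 0.1], [0.614, -0.076, 0.1], [0.614, -0.079, 0.099], [0.613, -0.084, 0.109], [0.612, -0.087, 0.115], [0.613, -0.09, 0.108], [0.614, -0.094, 0.101], [0.611, -0.085, 0.101], [0.61, -0.088, 0.105], [0.611, -0.1, 0.101], [0.611, -0.103, 0.1], [0.608, -0.082, 0.1], [0.608, -0.085, 0.104], [0.607, -0.087, 0.109], [0.605, -0.079, 0.102], [0.605, -0.088, 0.102], [0.605, -0.091, 0.101], [0.602, -0.094, 0.101], [0.602, -0.097, 0.099], [0.599, -0.088, 0.102], [0.599, -0.094, 0.099]]
```

View pics/top_crop.png

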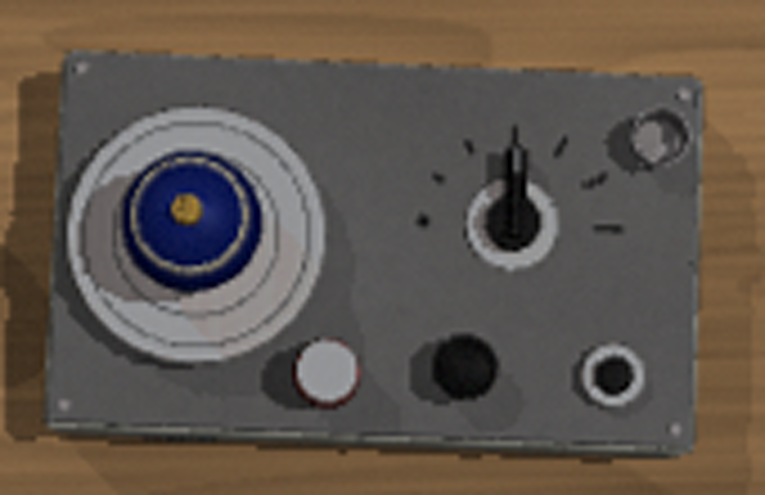

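The lever points at the third stroke (12 o'clock), at crop pixels (515,180) with the hub at (512,222), so one more click clockwise is needed. The dish is at crop (655,138), start at (612,375) and stop at (465,368). I'll shut the gripper and fly to the left of the lever.

Emit:
apply_moves(
  series=[
    [[0.0315, 0.0347, 0.003], [0, 0, -0.0054], -1],
    [[0.0315, 0.0347, 0.003], [0, 0, -0.0054], -1],
    [[0.0315, 0.0347, 0.003], [0, 0, -0.0054], -1],
    [[0.0315, 0.0347, 0.003], [0, 0, -0.0054], -1],
    [[0.0315, 0.0347, 0.003], [0, 0, -0.0054], -1],
    [[0.0315, 0.0347, 0.003], [0, 0, -0.0054], -1],
    [[0.0315, 0.0347, 0.003], [0, 0, -0.0054], -1],
    [[0.0315, 0.0347, 0.003], [0, 0, -0.0054], -1],
  ],
)

```text
time_s: 1.47
position: [0.3528, -0.3711, 0.2144]
orientation: [0.994, 0.11, 0.0, 0.0]
wrist_force: [-0.3, -0.5, 0.2]
opening: 0.0368
finger_force: 0.0
```

Emit:
apply_moves(
  series=[
    [[0.0315, 0.0347, 0], [0, 0, -0.0054], -1],
    [[0.0315, 0.0347, 0], [0, 0, -0.0054], -1],
    [[0.0315, 0.0347, 0], [0, 0, -0.0054], -1],
    [[0.0315, 0.0347, 0], [0, 0, -0.0054], -1],
    [[0.0315, 0.0347, 0], [0, 0, -0.0054], -1],
    [[0.0315, 0.0347, 0], [0, 0, -0.0054], -1],
    [[0.0315, 0.0347, 0], [0, 0, -0.0054], -1],
    [[0.0315, 0.0347, 0], [0, 0, -0.0054], -1],
  ],
)

```text
time_s: 2.13
position: [0.5041, -0.2045, 0.2143]
orientation: [0.999, 0.042, 0.0, 0.0]
wrist_force: [0.2, -0.5, -0.2]
opening: 0.0005
finger_force: 0.0
```

Emit:
apply_moves(
  series=[
    [[0.0315, 0.0347, 0], [0, 0, -0.0054], -1],
    [[0.0315, 0.0347, 0], [0, 0, -0.0054], -1],
    [[0.0315, 0.0347, 0], [0, 0, -0.0054], -1],
    [[0.0315, 0.0347, 0], [0, 0, -0.0054], -1],
    [[0.0315, 0.0347, 0], [0, 0, -0.0054], -1],
    [[0.0315, 0.0347, 0], [0, 0, -0.0054], -1],
    [[0.0315, 0.0347, 0], [0, 0, -0.0054], -1],
    [[0, 0, 0], [0, 0, 0], -1],
  ],
)

```text
time_s: 2.8
position: [0.6378, -0.0561, 0.2139]
orientation: [1.0, -0.015, 0.001, -0.001]
wrist_force: [0.1, 0.1, -0.4]
opening: 0.0006
finger_force: 0.0
```

```bash
python3 - <<'E'
from h import *
p,d=bot.capture("wrist"); cv2.imwrite("pics/w1.png",cv2.cvtColor(p,cv2.COLOR_RGB2BGR))
for t in ("selector_tip","start_top","stop_top","dish"): print(t,[(np.round(r["centre"],4).tolist(),round(r["conf"],2)) for r in bot.spot_in(t,"wrist")[:2]])
for n,q in dict(axis=(.6165,-.0871,.108),tip=(.665,-.0895,.108),start=(.5137,-.1529,.101)).items(): print(n,np.round(w2px("wrist",q)))
s=bot.get_state();print(s["position"])
E
```

```text
selector_tip [([0.6246, -0.0862, 0.092], 0.56)]
start_top []
stop_top []
dish []
axis [282. 195.]
tip [284. 144.]
start [345. 284.]
[ 0.63492221 -0.06083576  0.21403786]
```

View pics/w1.png

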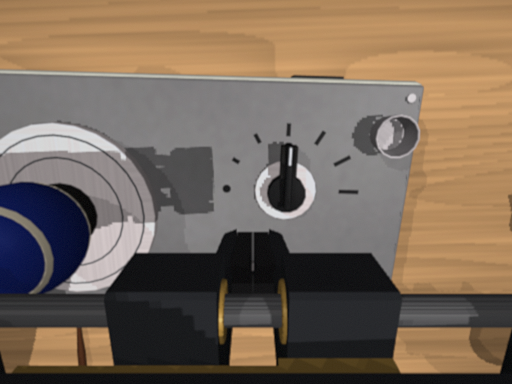

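The wrist view shows the lever pointing up at the third stroke, with its tip at (289,146) and the hub at (285,190). The dish is at (397,136) and the shut fingertips are at (253,235). My projection was about 4 px off, which puts the lever near y = -0.092. I'll descend to the left of it.

Emit:
apply_moves(
  series=[
    [[0.0175, 0.0135, 0], [0, 0, 0], -1],
    [[0.0175, 0.0135, 0], [0, 0, 0], -1],
    [[0, 0, -0.04], [0, 0, 0], -1],
    [[0, 0, -0.04], [0, 0, 0], -1],
    [[0, 0, -0.04], [0, 0, 0], -1],
    [[0, 0, -0.04], [0, 0, 0], -1],
    [[0, 0, -0.04], [0, 0, 0], -1],
    [[0, 0, 0], [0, 0, 0], -1],
  ],
)

```text
time_s: 3.72
position: [0.6522, -0.0442, 0.0886]
orientation: [1.0, -0.018, -0.005, -0.001]
wrist_force: [-0.7, 0.3, -1.1]
opening: 0.0004
finger_force: 0.0
```

Emit:
apply_moves(
  series=[
    [[0, -0.008, 0], [0, 0, 0], -1],
    [[0, -0.008, 0], [0, 0, 0], -1],
    [[0, -0.008, 0], [0, 0, 0], -1],
    [[0, -0.004, 0], [0, 0, 0], -1],
    [[0, -0.004, 0], [0, 0, 0], -1],
    [[0, 0, 0], [0, 0, 0], -1],
  ],
)

```text
time_s: 4.22
position: [0.6571, -0.0638, 0.0952]
orientation: [1.0, -0.017, 0.001, 0.0]
wrist_force: [-0.1, 1.3, 0.1]
opening: 0.0003
finger_force: 0.0
```

Emit:
apply_moves(
  series=[
    [[0, -0.003, 0], [0, 0, 0], -1],
    [[0, -0.003, 0], [0, 0, 0], -1],
    [[0, -0.003, 0], [0, 0, 0], -1],
    [[0, 0, 0], [0, 0, 0], -1],
  ],
)

```text
time_s: 4.55
position: [0.6565, -0.0686, 0.0941]
orientation: [1.0, -0.017, -0.0, 0.0]
wrist_force: [-0.3, 0.3, -0.4]
opening: 0.0005
finger_force: 0.0
```

Emit:
apply_moves(
  series=[
    [[0, -0.003, 0], [0, 0, 0], -1],
    [[0, -0.003, 0], [0, 0, 0], -1],
    [[0, 0, 0], [0, 0, 0], -1],
    [[0, 0, 0], [0, 0, 0], -1],
  ],
)

```text
time_s: 4.88
position: [0.6565, -0.072, 0.0941]
orientation: [1.0, -0.017, -0.0, -0.0]
wrist_force: [0.1, 0.2, -0.4]
opening: 0.0002
finger_force: 0.0
```

```bash
python3 - <<'E'
from h import *
p,d=bot.capture("wrist"); cv2.imwrite("pics/w2.png",cv2.cvtColor(p,cv2.COLOR_RGB2BGR))
s=bot.get_state();print(s["position"],s["wrist_force"])
E
```

```text
[ 0.65653249 -0.07194964  0.09407655] [-0.0017941  -0.24008488  0.3458083 ]
```

View pics/w2.png

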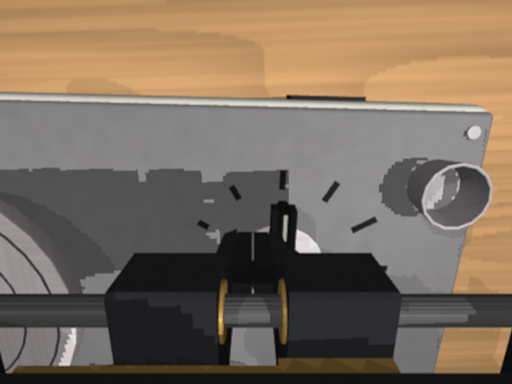

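The lever still points at the third stroke, with its tip at (285,205), and the finger edge at (277,240) has only just reached its flank. I'll keep pushing.

Emit:
apply_moves(
  series=[
    [[0, -0.003, 0], [0, 0, 0], -1],
    [[0, -0.003, 0], [0, 0, 0], -1],
    [[0, -0.003, 0], [0, 0, 0], -1],
    [[0, 0, 0], [0, 0, 0], -1],
  ],
)

```text
time_s: 5.27
position: [0.6566, -0.0778, 0.0941]
orientation: [1.0, -0.017, 0.0, 0.0]
wrist_force: [0.2, -0.0, 1.0]
opening: 0.0003
finger_force: 0.0
```

Emit:
apply_moves(
  series=[
    [[0, -0.003, 0], [0, 0, 0], -1],
    [[0, -0.003, 0], [0, 0, 0], -1],
    [[0, 0, 0], [0, 0, 0], -1],
  ],
)

```text
time_s: 5.52
position: [0.6566, -0.0813, 0.0941]
orientation: [1.0, -0.017, 0.0, 0.0]
wrist_force: [-1.1, -0.1, 0.0]
opening: 0.0004
finger_force: 0.0
```

```bash
python3 - <<'E'
from h import *
p,d=bot.capture("wrist"); cv2.imwrite("pics/w3.png",cv2.cvtColor(p,cv2.COLOR_RGB2BGR))
s=bot.get_state();print(s["position"],s["wrist_force"])
E
```

```text
[ 0.65656981 -0.08116348  0.09413858] [-0.98412711  0.69534437 -0.14603162]
```

View pics/w3.png

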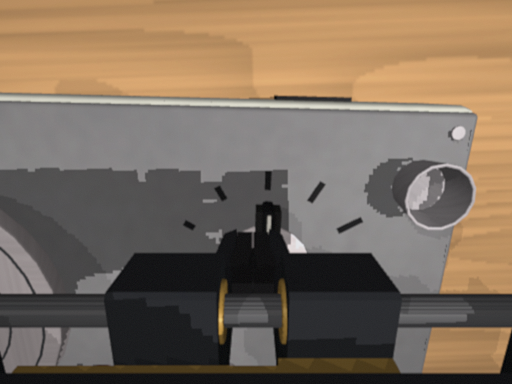

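The lever still points at the third stroke (tip at (267,205)), yet the finger appears to overlap it. I'll check this by projection and depth.

```bash
python3 - <<'E'
from h import *
s=bot.get_state();P=s["position"]
print("tcp px",np.round(w2px("wrist",P)),np.round(w2px("wrist",P+[.009,0,0])),np.round(w2px("wrist",P+[-.009,0,0])))
print("cam",np.linalg.inv(np.array(bot.camera_model("wrist")["world_to_cam"])).round(3).tolist())
p,d=bot.capture("wrist")
for u,v in [(253,236),(253,245),(240,240),(272,240),(265,240),(268,225),(267,210),(268,250),(268,185),(293,240),(318,192),(350,225)]:
    print(u,v,np.round(px2w("wrist",u,v,d=float(d[v,u])),3),round(float(d[v,u]),3),p[v,u])
for c in ("side",):
    q,_=bot.capture(c); u,v=np.round(w2px(c,(.62,-.09,.1))).astype(int); print(u,v)
    cv2.imwrite("pics/s1.png",cv2.resize(cv2.cvtColor(q[v-50:v+40,u-60:u+60],cv2.COLOR_RGB2BGR),None,fx=6,fy=6,interpolation=cv2.INTER_CUBIC))
E
```

```text
tcp px [254. 220.] [254. 207.] [255. 234.]
cam [[-0.033, -0.958, -0.286, 0.731], [-0.999, 0.032, 0.01, -0.083], [-0.001, 0.287, -0.958, 0.279], [0.0, 0.0, 0.0, 1.0]]
253 236 [ 0.666 -0.081  0.137] 0.154 [82 78 78]
253 245 [ 0.666 -0.081  0.147] 0.145 [83 80 80]
240 240 [ 0.666 -0.074  0.141] 0.151 [15 12 14]
272 240 [ 0.668 -0.089  0.145] 0.146 [19 20 21]
265 240 [ 0.666 -0.086  0.142] 0.15 [17 16 16]
268 225 [ 0.659 -0.089  0.108] 0.184 [166 162 154]
267 210 [ 0.667 -0.089  0.104] 0.186 [10 10 13]
268 250 [ 0.666 -0.087  0.152] 0.141 [17 16 17]
268 185 [ 0.675 -0.09   0.081] 0.206 [18 19 20]
293 240 [ 0.638 -0.106  0.084] 0.213 [219 209 210]
318 192 [ 0.669 -0.122  0.08 ] 0.208 [39 38 38]
350 225 [ 0.646 -0.144  0.08 ] 0.214 [33 33 34]
254 163
```

View pics/s1.png

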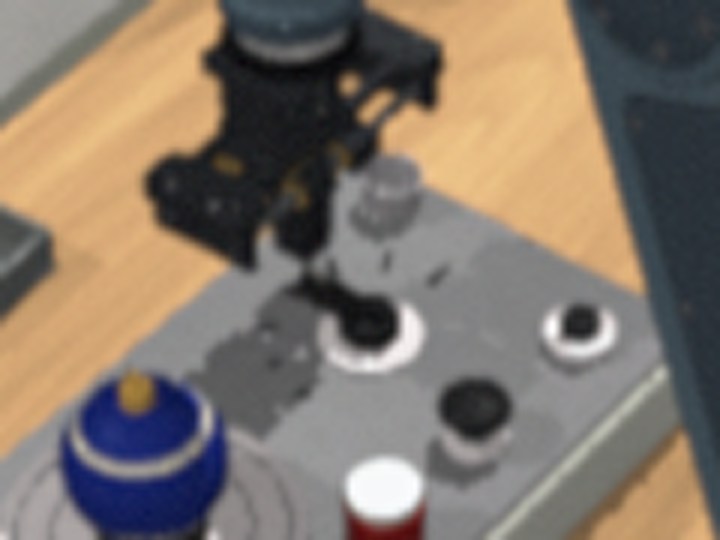

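```bash
python3 - <<'E'
from h import *
s=bot.get_state();P=s["position"]
p,d=bot.capture("wrist")
for u in (240,253,262):
  for v in range(196,246,6):
    print(u,v,np.round(px2w("wrist",u,v,d=float(d[v,u])),3),p[v,u])
q,_=bot.capture("side"); u0,v0=254,163
f=lambda X:((np.array(w2px("side",X))-[u0-60,v0-50])*6).round()
print("side crop: tcp",f(P),"tcp+43mm",f(P+[0,0,.043]),"axis",f((.618,-.089,.108)),"tip",f((.667,-.0905,.108)))
for X in (P,): print(bot.spot_in("selector_tip","side")[:1])
E
```

```text
240 196 [ 0.668 -0.072  0.081] [81 81 81]
240 202 [ 0.664 -0.072  0.08 ] [82 80 81]
240 208 [ 0.66  -0.072  0.08 ] [82 81 81]
240 214 [ 0.655 -0.072  0.079] [84 82 82]
240 220 [ 0.651 -0.071  0.08 ] [82 81 81]
240 226 [ 0.647 -0.071  0.08 ] [81 80 80]
240 232 [ 0.666 -0.074  0.133] [39 36 37]
240 238 [ 0.666 -0.074  0.14 ] [18 16 18]
240 244 [ 0.666 -0.075  0.146] [18 17 17]
253 196 [ 0.668 -0.081  0.08 ] [80 79 79]
253 202 [ 0.663 -0.08   0.079] [83 81 80]
253 208 [ 0.66 -0.08  0.08] [83 83 82]
253 214 [ 0.655 -0.08   0.079] [83 83 82]
253 220 [ 0.651 -0.08   0.08 ] [83 81 83]
253 226 [ 0.647 -0.08   0.081] [97 93 94]
253 232 [ 0.666 -0.08   0.132] [107 101 102]
253 238 [ 0.666 -0.08   0.14 ] [80 76 76]
253 244 [ 0.666 -0.08   0.146] [82 78 79]
262 196 [ 0.667 -0.086  0.079] [82 81 81]
262 202 [ 0.664 -0.086  0.081] [78 78 77]
262 208 [ 0.665 -0.086  0.095] [12 14 11]
262 214 [ 0.663 -0.086  0.101] [23 22 23]
262 220 [ 0.66  -0.086  0.102] [21 20 21]
262 226 [ 0.656 -0.085  0.102] [21 21 21]
262 232 [ 0.666 -0.085  0.133] [19 17 18]
262 238 [ 0.665 -0.085  0.139] [14 13 14]
262 244 [ 0.666 -0.084  0.146] [17 16 14]
side crop: tcp [300. 291.] tcp+43mm [297. 237.] axis [361. 292.] tip [294. 257.]
[{'centre': [0.623, -0.0865, 0.1002], 'conf': 0.63}]
```

The finger bottom shows at z ≈ 0.13, while the reported TCP z is 0.094. It is passing above the lever, whose top is 0.108, so I should trust the images over the readout. I'll back off to the left and check the depth of the gripper body before going lower.

Emit:
apply_moves(
  series=[
    [[0, 0.012, 0], [0, 0, 0], -1],
    [[0, 0.012, 0], [0, 0, 0], -1],
    [[0, 0.012, 0], [0, 0, 0], -1],
    [[0, 0, -0.01], [0, 0, 0], -1],
    [[0, 0, -0.005], [0, 0, 0], -1],
    [[0, 0, 0], [0, 0, 0], -1],
    [[0, 0, 0], [0, 0, 0], -1],
  ],
)

```text
time_s: 6.4
position: [0.6562, -0.0593, 0.0845]
orientation: [1.0, -0.017, -0.001, -0.0]
wrist_force: [0.2, -0.1, 0.6]
opening: 0.0003
finger_force: 0.0
```

```bash
cat > look.py <<'E'
from h import *
s=bot.get_state(); print("state",s["position"].round(4),s["wrist_force"].round(2),s["time_s"])
p,d=bot.capture("wrist")
for u,v in [(120,270),(180,260),(180,285),(330,260),(380,285),(253,350)]: print("body",u,v,np.round(px2w("wrist",u,v,d=float(d[v,u])),3))
for u in (235,245,253,262,272):
  z=[(v,*np.round(px2w("wrist",u,v,d=float(d[v,u])),3)) for v in range(200,250)]
  print("tip",u,next((a for a in z if a[1]>s["position"][0]+.004 and a[3]>.086),None))
E
python3 look.py
```

```text
state [ 0.6562 -0.0593  0.0845] [ 0.24 -0.13  0.64] 6.4
body 120 270 [0.622 0.03  0.08 ]
body 180 260 [ 0.692 -0.041  0.197]
body 180 285 [ 0.691 -0.044  0.207]
body 330 260 [ 0.691 -0.079  0.197]
body 380 285 [ 0.69  -0.088  0.207]
body 253 350 [ 0.555 -0.055  0.08 ]
tip 235 (204, np.float64(0.731), np.float64(-0.061), np.float64(0.27))
tip 245 (232, np.float64(0.666), np.float64(-0.055), np.float64(0.124))
tip 253 (232, np.float64(0.666), np.float64(-0.059), np.float64(0.124))
tip 262 (232, np.float64(0.666), np.float64(-0.063), np.float64(0.124))
tip 272 (231, np.float64(0.668), np.float64(-0.068), np.float64(0.126))
```

The whole tool, tip and body alike, sits about 38 mm higher than the readout says. I'll go down another 30 mm to put the tip at z ≈ 0.094.

Emit:
apply_moves(
  series=[
    [[0, 0, -0.01], [0, 0, 0], -1],
    [[0, 0, -0.01], [0, 0, 0], -1],
    [[0, 0, -0.01], [0, 0, 0], -1],
    [[0, 0, -0.01], [0, 0, 0], -1],
    [[0, 0, 0], [0, 0, 0], -1],
    [[0, 0, 0], [0, 0, 0], -1],
  ],
)

```text
time_s: 6.95
position: [0.656, -0.0592, 0.0602]
orientation: [1.0, -0.017, -0.001, -0.0]
wrist_force: [-0.2, 0.3, -0.2]
opening: 0.0003
finger_force: 0.0
```

```bash
python3 look.py
```

```text
state [ 0.656  -0.0592  0.0602] [-0.22  0.32 -0.18] 6.95
body 120 270 [0.637 0.018 0.081]
body 180 260 [ 0.692 -0.041  0.173]
body 180 285 [ 0.692 -0.044  0.184]
body 330 260 [ 0.69  -0.079  0.173]
body 380 285 [ 0.69  -0.087  0.184]
body 253 350 [ 0.578 -0.056  0.081]
tip 235 (230, np.float64(0.668), np.float64(-0.05), np.float64(0.101))
tip 245 (232, np.float64(0.666), np.float64(-0.055), np.float64(0.1))
tip 253 (232, np.float64(0.666), np.float64(-0.059), np.float64(0.099))
tip 262 (232, np.float64(0.666), np.float64(-0.063), np.float64(0.1))
tip 272 (215, np.float64(0.731), np.float64(-0.061), np.float64(0.246))
```

Emit:
apply_moves(
  series=[
    [[0, 0, -0.007], [0, 0, 0], -1],
    [[0, -0.01, 0], [0, 0, 0], -1],
    [[0, -0.005, 0], [0, 0, 0], -1],
    [[0, -0.003, 0], [0, 0, 0], -1],
    [[0, -0.003, 0], [0, 0, 0], -1],
    [[0, 0, 0], [0, 0, 0], -1],
  ],
)

```text
time_s: 7.5
position: [0.6567, -0.072, 0.0569]
orientation: [1.0, -0.017, 0.0, -0.0]
wrist_force: [0.1, 1.6, -1.0]
opening: 0.0003
finger_force: 0.9
```

Emit:
apply_moves(
  series=[
    [[0, -0.002, 0], [0, 0, 0], -1],
    [[0, -0.002, 0], [0, 0, 0], -1],
    [[0, -0.002, 0], [0, 0, 0], -1],
    [[0, 0, 0], [0, 0, 0], -1],
  ],
)

```text
time_s: 7.83
position: [0.6566, -0.0761, 0.0571]
orientation: [1.0, -0.017, 0.0, 0.0]
wrist_force: [-0.0, 0.7, -0.1]
opening: 0.0004
finger_force: 0.2
```

Emit:
apply_moves(
  series=[
    [[0, -0.002, 0], [0, 0, 0], -1],
    [[0, -0.002, 0], [0, 0, 0], -1],
    [[0, -0.002, 0], [0, 0, 0], -1],
    [[0, 0, 0], [0, 0, 0], -1],
  ],
)

```text
time_s: 8.17
position: [0.6565, -0.0798, 0.057]
orientation: [1.0, -0.017, -0.0, 0.0]
wrist_force: [0.4, -0.5, -0.4]
opening: 0.0006
finger_force: 0.0
```

```bash
cat > lever.py <<'E'
from h import *
s=bot.get_state(); print("state",s["position"].round(4),s["wrist_force"].round(2),s["time_s"])
A=np.array([.618,-.089])
for c in ("wrist","top"):
    p,d=bot.capture(c); m=bot.camera_model(c); T=np.linalg.inv(np.array(m["world_to_cam"]))
    v,u=np.mgrid[:384,:512]; P=np.stack([(u-m["cx"])/m["fx"]*d,(v-m["cy"])/m["fy"]*d,d],-1)@T[:3,:3].T+T[:3,3]
    ok=(d>0)&(P[...,2]>.101)&(P[...,2]<.112)&(abs(np.hypot(P[...,0]-A[0],P[...,1]-A[1])-40)<40)
    r=np.hypot(P[...,0]-A[0],P[...,1]-A[1]); q=P[(d>0)&(P[...,2]>.101)&(P[...,2]<.112)&(r<.056)&(r>.028)]
    if len(q): a=q[:,:2].mean(0)-A; print(c,len(q),"centroid",q.mean(0).round(4),"cw deg from +x",round(float(np.degrees(np.arctan2(-a[1],a[0]))),1))
    else: print(c,"hidden")
    if c=="wrist": np.save("w.npy",d); cv2.imwrite("pics/cur.png",cv2.cvtColor(p,cv2.COLOR_RGB2BGR))
E
python3 lever.py
```

```text
state [ 0.6565 -0.0798  0.057 ] [ 0.4  -0.5  -0.42] 8.1667
wrist 780 centroid [ 0.6655 -0.0839  0.1061] cw deg from +x -6.1
top hidden
```

View pics/cur.png

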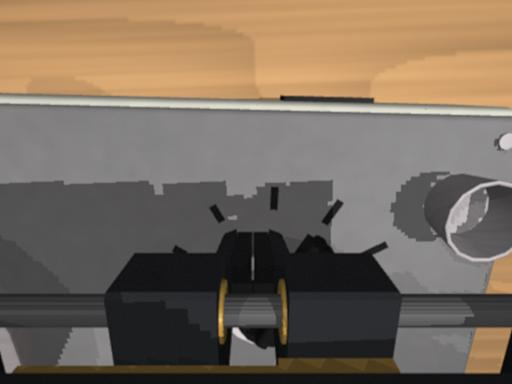

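The lever has snapped on and now points towards the fourth stroke: its tip is at (315,243) and stroke 4 is at (333,211). No force remains on the finger. I'll retract to the left and up, move towards the start button and verify from there.

Emit:
apply_moves(
  series=[
    [[0, 0.015, 0], [0, 0, 0], -1],
    [[0, 0.015, 0], [0, 0, 0], -1],
    [[0, 0, 0.05], [0, 0, 0], -1],
    [[0, 0, 0.05], [0, 0, 0], -1],
    [[-0.03, 0, 0.02], [0, 0, 0], -1],
    [[-0.05, -0.03, 0], [0, 0, 0], -1],
    [[-0.05, -0.03, 0], [0, 0, 0], -1],
    [[-0.05, -0.03, 0], [0, 0, 0], -1],
  ],
)

```text
time_s: 8.93
position: [0.5477, -0.1142, 0.1293]
orientation: [1.0, -0.016, 0.0, 0.0]
wrist_force: [0.7, -1.5, -0.4]
opening: 0.0009
finger_force: 0.0
```

Emit:
apply_moves(
  series=[
    [[-0.03, -0.04, 0], [0, 0, 0], -1],
    [[-0.03, -0.04, 0], [0, 0, 0], -1],
    [[0, -0.015, 0], [0, 0, 0], -1],
    [[0, 0, 0], [0, 0, 0], -1],
    [[0, 0, 0], [0, 0, 0], -1],
  ],
)

```text
time_s: 9.35
position: [0.5132, -0.1717, 0.1292]
orientation: [1.0, -0.017, 0.0, -0.0]
wrist_force: [0.5, 0.6, 0.1]
opening: 0.0004
finger_force: 0.0
```

```bash
python3 lever.py; python3 - <<'E'
from h import *
for c in ("wrist","top"): print(c,[(np.round(r["centre"],4).tolist(),round(r["conf"],2)) for r in bot.spot_in("start_top",c)[:2]])
print(np.round(w2px("wrist",(.5137,-.1529,.101))),np.round(w2px("wrist",(.618,-.089,.108))))
E
```

```text
state [ 0.5132 -0.1717  0.1292] [0.5  0.61 0.08] 9.35
wrist 69 centroid [ 0.6404 -0.1086  0.1028] cw deg from +x 41.2
top 24 centroid [ 0.6499 -0.1093  0.1051] cw deg from +x 32.5
wrist [([0.5147, -0.1481, 0.1045], 0.83)]
top []
[228. 205.] [108.  44.]
```

View pics/cur.png

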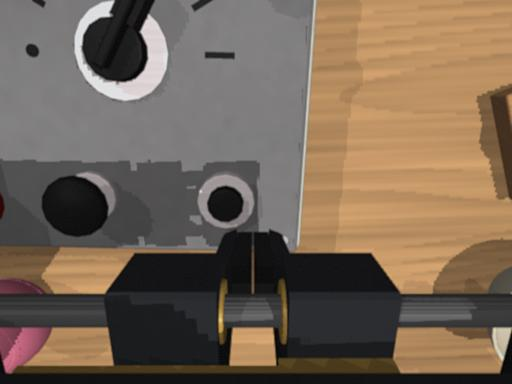

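The top camera puts the lever at 32.5° clockwise of world +x. With the machine's yaw the fourth speed should be about 33°, so it is clicked in. The start button is at (225,203) in the wrist view, about (0.515, -0.150). I'll go over it and press.

Emit:
apply_moves(
  series=[
    [[0.003, 0.018, 0], [0, 0, 0], -1],
    [[0, 0.018, 0], [0, 0, 0], -1],
    [[0, 0, -0.04], [0, 0, 0], -1],
    [[0, 0, -0.03], [0, 0, 0], -1],
    [[0, 0, -0.02], [0, 0, 0], -1],
    [[0, 0, 0], [0, 0, 0], -1],
    [[0, 0, 0], [0, 0, 0], -1],
  ],
)

```text
time_s: 10.13
position: [0.5141, -0.1496, 0.0745]
orientation: [1.0, -0.016, -0.001, -0.0]
wrist_force: [-0.0, 0.1, -0.1]
opening: 0.0001
finger_force: 0.0
```

```bash
python3 look.py | grep -v body; python3 - <<'E'
from h import *
print(np.round(px2w("wrist",253,232,z=.101),3))
E
```

```text
state [ 0.5141 -0.1496  0.0745] [-0.02  0.13 -0.14] 10.1333
tip 235 (202, np.float64(0.589), np.float64(-0.152), np.float64(0.26))
tip 245 (200, np.float64(0.534), np.float64(-0.146), np.float64(0.092))
tip 253 (200, np.float64(0.533), np.float64(-0.15), np.float64(0.092))
tip 262 (200, np.float64(0.533), np.float64(-0.155), np.float64(0.092))
tip 272 (200, np.float64(0.532), np.float64(-0.161), np.float64(0.09))
[ 0.518 -0.15   0.101]
```

Emit:
apply_moves(
  series=[
    [[0, 0, -0.004], [0, 0, 0], -1],
    [[0, 0, -0.004], [0, 0, 0], -1],
    [[0, 0, -0.004], [0, 0, 0], -1],
    [[0, 0, 0], [0, 0, 0], -1],
  ],
)

```text
time_s: 10.52
position: [0.5142, -0.1506, 0.0676]
orientation: [1.0, -0.017, -0.0, -0.0]
wrist_force: [0.5, -0.6, -0.0]
opening: 0.0001
finger_force: 0.0
```

Collar's front edge is visible on both sides of the finger, so it is centred in y. I'll keep going down, watching the vertical force.

Emit:
apply_moves(
  series=[
    [[0, 0, -0.003], [0, 0, 0], -1],
    [[0, 0, -0.003], [0, 0, 0], -1],
    [[0, 0, 0], [0, 0, 0], -1],
  ],
)

```text
time_s: 10.77
position: [0.5141, -0.1505, 0.0638]
orientation: [1.0, -0.017, -0.0, -0.0]
wrist_force: [-0.4, 0.1, -0.2]
opening: 0.0005
finger_force: 0.0
```

Emit:
apply_moves(
  series=[
    [[0, 0, -0.003], [0, 0, 0], -1],
    [[0, 0, -0.003], [0, 0, 0], -1],
    [[0, 0, 0], [0, 0, 0], -1],
  ],
)

```text
time_s: 11.02
position: [0.5145, -0.1507, 0.0605]
orientation: [1.0, -0.017, 0.0, 0.0]
wrist_force: [-0.3, 0.5, 2.7]
opening: 0.0007
finger_force: 1.3
```

Emit:
apply_moves(
  series=[
    [[0, 0, -0.003], [0, 0, 0], -1],
    [[0, 0, 0], [0, 0, 0], -1],
    [[0, 0, 0], [0, 0, 0], -1],
  ],
)

```text
time_s: 11.27
position: [0.5146, -0.1507, 0.059]
orientation: [1.0, -0.017, 0.0, 0.0]
wrist_force: [0.3, -0.5, 3.6]
opening: 0.0004
finger_force: 1.9
```

Contact, and the force matches about 3 mm of travel. I'll press to the bottom.

Emit:
apply_moves(
  series=[
    [[0, 0, -0.003], [0, 0, 0], -1],
    [[0, 0, -0.002], [0, 0, 0], -1],
    [[0, 0, 0], [0, 0, 0], -1],
    [[0, 0, 0], [0, 0, 0], -1],
  ],
)

```text
time_s: 11.6
position: [0.5147, -0.1507, 0.0572]
orientation: [1.0, -0.017, 0.0, 0.0]
wrist_force: [-6.6, 2.2, 16.0]
opening: 0.0003
finger_force: 7.9
```

Emit:
apply_moves(
  series=[
    [[0, 0, -0.002], [0, 0, 0], -1],
    [[0, 0, 0], [0, 0, 0], -1],
    [[0, 0, 0], [0, 0, 0], -1],
  ],
)

```text
time_s: 11.85
position: [0.5148, -0.1507, 0.0571]
orientation: [1.0, -0.016, 0.0, 0.0]
wrist_force: [-8.5, 4.0, 25.1]
opening: 0.0005
finger_force: 12.2
```

The button has bottomed out: the force rose sharply after about 5 mm. I'll lift clear and verify.

Emit:
apply_moves(
  series=[
    [[0, 0, 0.02], [0, 0, 0], -1],
    [[0, 0, 0.04], [0, 0, 0], -1],
    [[0, 0, 0.05], [0, 0, 0], -1],
    [[0, 0, 0.05], [0, 0, 0], -1],
    [[-0.03, -0.04, 0], [0, 0, 0], -1],
    [[-0.03, -0.04, 0], [0, 0, 0], -1],
    [[0, 0, 0], [0, 0, 0], -1],
    [[0, 0, 0], [0, 0, 0], -1],
  ],
)

```text
time_s: 12.52
position: [0.4777, -0.1991, 0.1502]
orientation: [1.0, -0.018, -0.0, -0.0]
wrist_force: [1.2, 0.3, -0.2]
opening: 0.0004
finger_force: 0.0
```

```bash
python3 lever.py; python3 - <<'E'
from h import *
for c,ts in (("wrist",("start_top",)),("top",("pot","dish","stop_top")),("side",("pot","dish"))):
  for t in ts: print(c,t,[(np.round(r["centre"],4).tolist(),round(r["conf"],2)) for r in bot.spot_in(t,c)[:1]])
p,d=bot.capture("top"); a=cv2.cvtColor(p,cv2.COLOR_RGB2BGR); cv2.imwrite("pics/end.png",a[60:260,100:480].repeat(2,0).repeat(2,1))
E
```

```text
state [ 0.4777 -0.1991  0.1502] [ 1.21  0.26 -0.21] 12.5167
wrist hidden
top 26 centroid [ 0.6493 -0.1082  0.1052] cw deg from +x 31.6
wrist start_top [([0.5152, -0.1503, 0.1014], 0.68)]
top pot [([0.5128, 0.0383, 0.1219], 0.66)]
top dish [([0.5974, 0.0, 0.0793], 0.42)]
top stop_top [([0.5173, -0.0495, 0.115], 0.44)]
side pot [([0.5098, 0.0478, 0.1197], 0.76)]
side dish []
```

View pics/end.png

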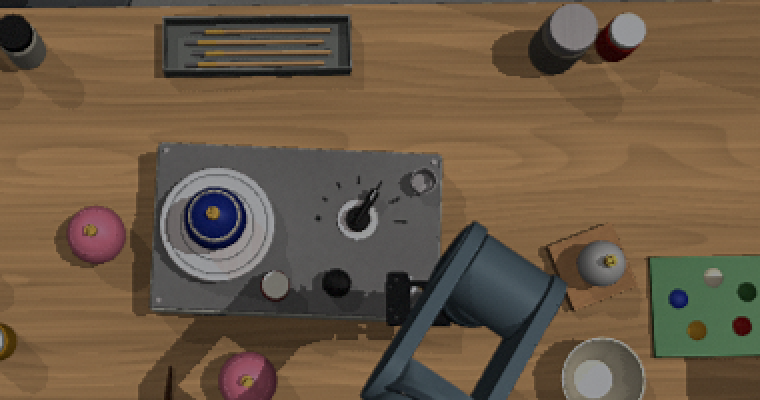

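The lever, at (368,203) in the final view, points at the fourth stroke. The start button's top reads 0.101, so it is back up. The ornament, pot, dish and the other things are in their places, and the arm is clear of everything. Handing in.

```bash
python3 -c "from rig import bot; print(bot.hand_in())"
```

```text
the job is handed in; nothing more can be done
None
```

The job is handed in: the selector is clicked in at the fourth speed, and the start button was then pressed right down and came back up; the stop button was not touched, and the final view shows the ornament and paint things in place.

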